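Drive a seated specimen puck out of its mould

TASK

Take the square-handled ejector rod from the rack, feel its foot into the guide hole on top of the ejection stand, and gently push the white specimen puck down out of the mould so that it drops into the catch tray below. Never lean hard on the stand, nor crush the puck against the tray with the rod, and keep the fingers off the puck. Then draw the rod out and hang it fully home and upright in the rack again, in its free hole, leaving the tamper and the other things alone.

Things in the scene. Friction and masses are not known exactly. Their poses are not given: they have to be found in the camera images.
- stand: Ejection stand, fixed; origin: centre of its underside on the bench, z up. Aluminium base 110 (x) x 130 (y) mm; cheeks at y = +-52 mm carry a steel mould block 80 x 114 x 30 mm, underside 58 mm and top 88 mm up, with a 40 mm bore on the stand's z axis; open at the x ends. On the block lies the guide plate (see stand_mouth). More than 35 N of the rod on the stand, or 15 N of the robot, spoils the job.
- stand_mouth (a point): Point on the stand's axis at the top of the round aluminium guide plate, 100 mm above the bench; axes as the stand's. The plate, 60 mm across and 12 mm thick, has a 14 mm sharp-edged hole through its centre, but is clamped 6.5 mm off the stand's axis: the hole's centre lies 6.5 mm from this point, in a direction that differs each time and is not measured, so feel or look for it.
- stand_bore (a point): Centre of the bore's lower mouth, on the stand's axis, 58 mm above the bench. Four sprung steel grippers in the lowest 12 mm of the bore hold the puck by friction; pushing it down takes about 6 to 15 N. The puck drops when the rod's foot gets near this level, 42 mm below the guide plate's top; push 3 to 5 mm past it to be sure.
- stand_floor (a point): Centre of the catch tray's cork floor, 10 mm above the bench. Tray 94 x 94 mm inside; lips at the x ends reach 22 mm above the bench, the cheeks close the y sides.
- puck_centre (a point): Centre of the white specimen puck, a cylinder 36 mm across and 22 mm high, about 40 g, seated upright in the bore; z is its axis. At the start its lower end shows 4 to 7 mm below the mould block, and its top lies 24 to 27 mm below the guide plate's top. Brittle: more than 30 N of the rod on it spoils the job; the robot must not touch it.
- rod_handle (a point): Centre of the ejector rod's grey square handle, 26 x 26 mm and 45 mm high, sides square to this point's x and y; z up along the rod. Below it a round steel shank, 12 mm across, 70 mm long, the last 2.5 mm tapering to 8 mm across. About 0.13 kg. It hangs in a rack hole, the handle's underside on the rack's top (handle centre 102.5 mm, foot 10 mm above the bench).
- rod_foot (a point): Centre of the end face of the ejector rod's shank, 92.5 mm below the handle's centre.
- rack: White rod rack, fixed. Origin: centre of the underside, on the bench. Base 80 (x) x 170 (y) x 6 mm; top plate 60 x 160 x 12 mm whose top lies 80 mm up, on a leg at each y end, with two through holes of 16 mm, chamfered 3 mm, at y = +-45 mm. At the start one holds the ejector rod and the other the tamper.
- rack_hole_a (a point): Centre of the rack hole at the rack's y = -45 mm, level with the rack's top.
- rack_hole_b (a point): Centre of the rack hole at the rack's y = +45 mm, level with the rack's top.
- tamper_knob (a point): Middle of the tamper's grey round waisted knob, 34 mm in diameter and 36 mm high, 18 mm above the rack's top; steel shank 12 mm by 45 mm below. To be left alone.
- reagent: White reagent bottle with blue cap, 60 mm in diameter, 130 mm high, on the bench; origin at the centre of its underside. To be left alone.
- amber: Small amber jar with black cap, 48 mm in diameter, 75 mm high, on the bench; origin at the centre of its underside. To be left alone.
- dish: Steel bowl, 90 mm across the rim, 50 mm high, on the bench; origin at the centre of its underside. To be left alone.
Things that resemble listed ones, but are neither listed nor needed, are in the scene too. Leave any green, purple or yellow look-alike of the rack alone.

How it is judged:
On the way, in this order (a step that is already met when the one before it is completed fails the run):
1. the rod's foot is in the guide hole, below the guide plate's top, with the puck still seated (z of rod_foot in the frame of stand between 0.07 and 0.092 m and horizontal distance between rod_foot and stand_mouth below 0.011 m and z of puck_centre in the frame of stand above 0.058 m and angle between the z axis of rod_foot and the z axis of stand, either way round below 0.15 rad), for 0.05 s.
2. the rod has been pushed through the mould and the puck has dropped out into the tray (z of rod_foot in the frame of stand below 0.062 m and horizontal distance between rod_foot and stand_mouth below 0.0115 m and z of puck_centre in the frame of stand below 0.04 m), for 0.05 s.
At the end, for the whole second after the job is handed in: The puck lies at rest on the floor of the catch tray (flat, on its side or leaning: centre under 36 mm above the bench, within 58 mm of the tray's centre); the ejector rod hangs at rest in a rack hole, upright within 0.1 rad, handle down on the rack within 4 mm; nothing else was disturbed (z of puck_centre in the frame of stand below 0.036 m and horizontal distance between puck_centre and stand_floor below 0.058 m and linear speed of each of puck, rod below 0.02 m/s and (distance between rod_handle and rack_hole_a below 0.0275 m or distance between rod_handle and rack_hole_b below 0.0275 m) and z of rod_handle in the frame of rack below 0.1065 m and angle between rod_handle's own z axis and vertical below 0.1 rad); the robot touches nothing.
It fails at once if the rod bears on the stand with more than 35 N (contact force between rod and stand above 35 N).
It fails at once if the rod presses the puck with more than 30 N (contact force between rod and puck above 30 N).
It fails at once if the robot itself pushes on the stand with more than 15 N (contact force between any of the fingers, the arm and stand above 15 N).
It fails at once if the robot touches the puck itself (contact force between any of the fingers, the arm and puck above 0.5 N).
It fails at once if the tamper, bottle, jar or bowl is moved by more than 15 mm (distance of any of tamper_knob, reagent, amber, dish from where it was at the start of the episode above 0.015 m).
It also fails if it takes over 72 s, if anything falls off the work surface, if the arm or the gripper's body presses on something with over 40 N, if the wrist force passes 120 N, or if a joint passes its speed limit or range.

ROBOT

A 6-joint arm with a two-finger parallel gripper is mounted at the origin on the work surface. World frame = base frame: x ahead of the robot, y to its left, z up, the work surface at z = 0. Lengths are in m, angles in rad, forces in N, time in s.
With the tool pointing down it reaches from about 0.35 to 0.85 m from the base axis. Payload 8.1 kg.
Tool frame: the origin (TCP) lies on the centre line of the jaws, within the pads' length; the fingertips stand robot.tip_extent ahead of it and the grasp point (between the pads) lies 11 mm behind it (robot.tip_extent is the distance from the TCP to the fingertips, in m); y points along the fingers, z is the direction in which the jaws open and shut, and the axes are right-handed (so a half turn about y gives the same grasp; the last joint's range is limited). The gripper opens to 93 mm and grips with 3 to 60 N. Pads are 15 mm wide; open, the fingers measure 128 mm over their backs; the gripper's body (75 mm by 188 mm) begins 65 mm behind the grasp point.
Start: joints at [1.17, 0.13, 1.488, -0, 1.523, -0.085], TCP at [0.186, 0.57, 0.227] pointing down, gripper open.
Joint ranges: [-2.96, 2.96], [-0.89, 2.26], [0.02, 2.5], [-1.34, 4.48], [0, 2.73], [-2.66, 2.66]. Speed limits (rad/s): [2.39, 2.39, 2.79, 3.14, 3.14, 3.14].

INTERFACE

Orientations are given as a rotation vector (axis times angle).
In Python, from plant import monitor, optics, robot gives the robot as it stands.
- The arm moves only by the shell command python3 -m inch 'ROWS' [OPENING] [FORCE]. ROWS is JSON, a list that holds one entry, the list of rows, each a list of 6 numbers: the shift along the tool's x, y, z in mm, then the turn, a rotation vector about the tool's x, y, z in rad. A call has 1 to 8 rows; each row shifts and turns the commanded pose from where the row before left it, along the tool's axes as they then stand; what a row does not reach is not made up. A row lasts 1/8 s, in which the tool goes at most 62.5 mm and 10.7 degrees, less where a joint would pass 70% of its speed; a pose out of reach is approached as far as the arm can. A call is refused whole if a number of a shift passes 62.5 or a number of a turn 0.188, either way. A call with a gripper value outside its range is refused whole. OPENING is the finger opening in mm, from 0 to 93, set as the call begins (- or left out, the last holds). The fingers move at their own pace and stop on an object; FORCE is the grip in N (left out, the last holds). Time passes only in rows, so rows that do not move let the fingers close. It gives the time, the measured TCP pose, the force and the opening at its end, in the units of the state.
- monitor.read_state(): the state, without advancing time (a new reading comes with each control period).
- optics.read_camera(name): name is "scene" or "top" or "wrist"; returns a dict with "image" (400x640x3 uint8, blue, green, red), "fx", "fy", "cx", "cy" (pixels), "rvec" (rotation vector, rad) and "tvec" (3), from world to camera coordinates, as OpenCV has them. Camera axes: x right, y down, z forward; pixel columns grow to the right and rows downward; lengths in m; the calibration is good to about 2 mm. The wrist camera is an equidistant fisheye: a pixel r from the principal point sees the ray r / f radians off the axis. A picture is of the moment at which its call begins. There is no depth.
- robot.close_job(): hands the job in, once; it reports no verdict.
The state is a dict: "t": time; "q": joint angles; "dq": joint speeds; "joint_torque": joint torques, N m; "tool_pos": TCP position; "orientation": TCP orientation; "force": force on the tool from outside, world axes, zero at the start; "wrist_torque": the same for the moment, N m; "opening": finger opening in m.
Only numpy, scipy, OpenCV 4.12 (cv2) and the standard library are available. Lean on these libraries where they do the work, as an engineer would, in place of code of your own. Each camera call takes 0.05 s, during which the arm holds its last target.

## Working session

There is one attempt and no reset: what is moved stays moved. The work goes in short steps, Python scripts to look and compute and a shell command to move; the robot and the scene stay as the last step left them, time stands still between calls to the robot, and variables do not carry over. Pictures are saved under pics/ and viewed, and the job is handed in when it is done.

```bash
ls; mkdir -p pics; python3 - <<'E'
from plant import monitor, optics, robot
import cv2
s=monitor.read_state();print(s, robot.tip_extent)
for n in ("scene","top","wrist"):
    c=optics.read_camera(n);cv2.imwrite(f"pics/{n}0.png",c["image"]);print(n,[c[k] for k in("fx","fy","cx","cy","rvec","tvec")])
E
```

```text
pics
{'t': 0.0, 'q': array([ 1.16964622e+00,  1.31154727e-01,  1.48925400e+00,  5.18837317e-06,
        1.52299929e+00, -8.53664441e-02]), 'dq': array([ 5.80637837e-04, -1.37378241e-03, -1.42106966e-03,  4.81445410e-04,
        5.23490804e-04,  3.68147775e-05]), 'joint_torque': array([-1.12396694e-03, -5.59877300e+01, -4.91732097e+01,  7.62393256e-02,
        3.60937533e-02, -2.06216087e-04]), 'tool_pos': array([0.18608099, 0.56984195, 0.22560516]), 'orientation': array([-1.55831505,  0.2482383 , -0.24754102]), 'force': array([-0.26636161, -0.59125924,  0.54968904]), 'wrist_torque': array([-0.0230848 ,  0.01791077,  0.03851641]), 'opening': 0.09322818999508} 0.008
scene [364.5272523973423, 364.5272523973423, 311.57019947266684, 201.24021115366938, array([ 2.05610311,  0.68120084, -0.37186213]), array([-0.39250638, -0.10417664,  1.32936329])]
top [412.49262388108923, 412.49262388108923, 315.9359119596121, 193.64440999171214, array([ 2.13702792, -2.16686313,  0.14131995]), array([-0.03393361,  0.54263952,  1.32512157])]
wrist [309.70691628693146, 309.70691628693146, 321.7222200330638, 201.30672621141284, array([-2.34537547, -1.70073952, -0.2460211 ]), array([-0.60128152, -0.03384139,  0.39002875])]
```

View pics/scene0.png

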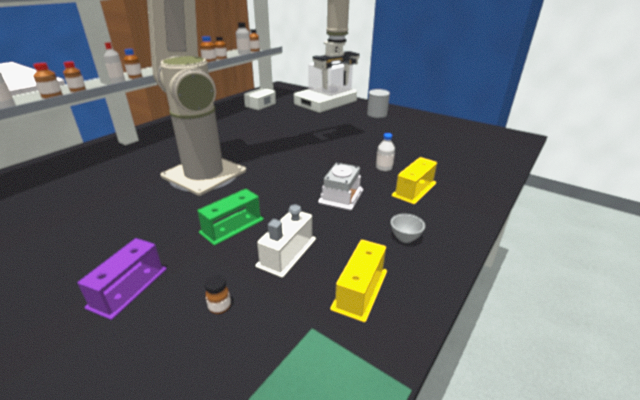

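View pics/top0.png

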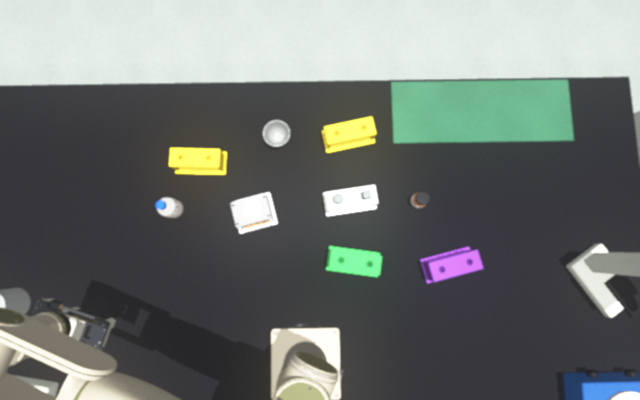

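View pics/wrist0.png

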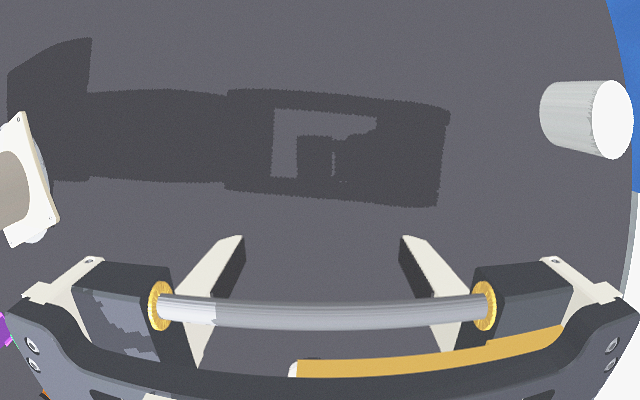

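Top view: white rack near (350,200), with the round knob at (338,199) and the square handle at (366,195). The stand is at (254,213). I'll enlarge these areas next.

```bash
cat > h.py <<'E'
import numpy as np, cv2
from scipy.spatial.transform import Rotation as R
from plant import monitor, optics, robot
def ray(c,u,v,fish=False):
    x=(u-c["cx"])/c["fx"];y=(v-c["cy"])/c["fy"]
    if fish:
        r=np.hypot(x,y); d=np.array([np.sin(r)*x/max(r,1e-9),np.sin(r)*y/max(r,1e-9),np.cos(r)])
    else: d=np.array([x,y,1.])
    M=R.from_rotvec(c["rvec"]).as_matrix()
    return -M.T@c["tvec"], M.T@d
def onz(c,u,v,z,fish=False):
    o,d=ray(c,u,v,fish); return o+d*(z-o[2])/d[2]
def proj(c,p,fish=False):
    q=R.from_rotvec(c["rvec"]).as_matrix()@np.asarray(p,float)+c["tvec"]
    if fish:
        a=np.arctan2(np.hypot(q[0],q[1]),q[2]); n=q[:2]/max(np.hypot(q[0],q[1]),1e-9)*a
    else: n=q[:2]/q[2]
    return np.array([c["fx"]*n[0]+c["cx"],c["fy"]*n[1]+c["cy"]])
def crop(c,name,x0,y0,w,h,k):
    im=c["image"][y0:y0+h,x0:x0+w]; cv2.imwrite("pics/"+name,cv2.resize(im,None,fx=k,fy=k,interpolation=cv2.INTER_CUBIC))
E
python3 - <<'E'
from h import *
c=optics.read_camera("top")
crop(c,"topc.png",225,175,160,60,5)
c=optics.read_camera("scene"); crop(c,"scc.png",250,150,120,125,4.8)
E
```

```text
(no output)
```

View pics/topc.png

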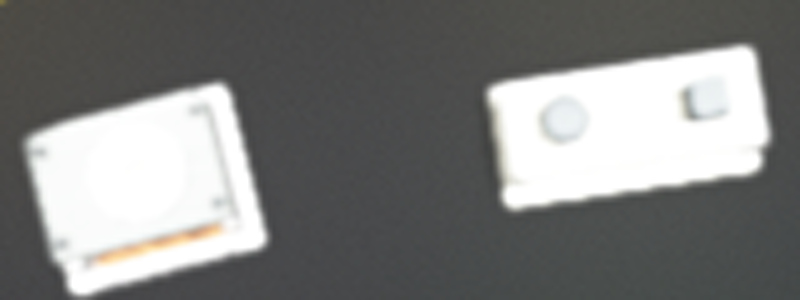

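View pics/scc.png

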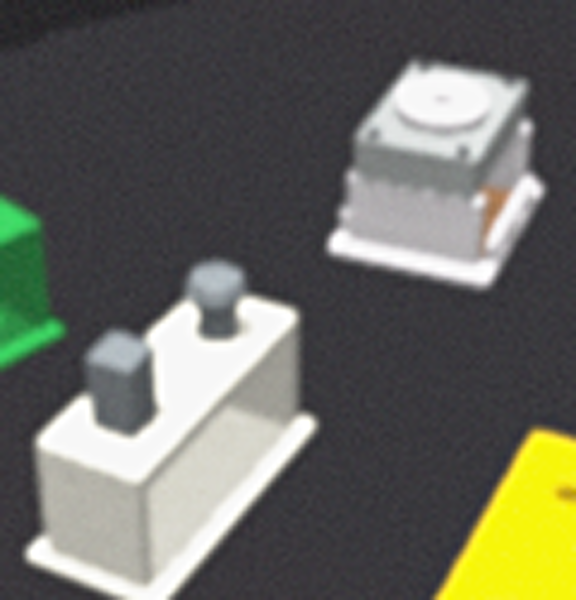

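```bash
python3 - <<'E'
from h import *
c=optics.read_camera("top")
f=lambda u,v:(225+(u+.5)/5-.5,175+(v+.5)/5-.5)
for n,u,v,z in [("handle",712,97,.125),("tamper",565,116,.116),("plate",136,173,.1),("rackTL",490,85,.08),("rackTR",752,47,.08),("rackBR",768,142,.08),("rackBL",502,185,.08),
 ("sTL",25,135,.088),("sTR",225,85,.088),("m1",38,153,.088),("m2",197,108,.088),("m3",217,203,.088),("m4",62,245,.088)]:
    print(n,np.round(onz(c,*f(u,v),z),4))
c=optics.read_camera("scene")
f=lambda u,v:(250+(u+.5)/4.8-.5,150+(v+.5)/4.8-.5)
for n,u,v,z in [("handle",118,350,.125),("tamper",217,275,.116),("plate",444,100,.1),("rackN",38,440,.08),("rackE",142,484,.08),("rackF",300,315,.08)]:
    print(n,np.round(onz(c,*f(u,v),z),4))
s=monitor.read_state(); print(R.from_rotvec(s["orientation"]).as_matrix().round(3))
w=optics.read_camera("wrist"); M=R.from_rotvec(w["rvec"]).as_matrix(); print((-M.T@w["tvec"]).round(4), M.T[:,2].round(3))
E
```

```text
handle [ 0.5269 -0.1988  0.125 ]
tamper [ 0.5175 -0.1085  0.116 ]
plate [0.4873 0.1598 0.1   ]
rackTL [ 0.5425 -0.0629  0.08  ]
rackTR [ 0.5647 -0.231   0.08  ]
rackBR [ 0.5034 -0.2391  0.08  ]
rackBL [ 0.4784 -0.0695  0.08  ]
sTL [0.5136 0.2322 0.088 ]
sTR [0.5438 0.1056 0.088 ]
m1 [0.502  0.2238 0.088 ]
m2 [0.5293 0.1233 0.088 ]
m3 [0.4688 0.1105 0.088 ]
m4 [0.4437 0.2079 0.088 ]
handle [ 0.5305 -0.2027  0.125 ]
tamper [ 0.5191 -0.1116  0.116 ]
plate [0.4932 0.1535 0.1   ]
rackN [ 0.506  -0.2386  0.08  ]
rackE [ 0.5695 -0.2331  0.08  ]
rackF [ 0.5459 -0.0737  0.08  ]
[[ 0.951 -0.     0.311]
 [-0.311 -0.     0.951]
 [-0.    -1.    -0.   ]]
[0.1124 0.5965 0.3836] [ 0.271 -0.088 -0.959]
```

```bash
python3 -m inch '[[[43,0,-38,0,0,0],[43,0,-38,0,0,0],[43,0,-38,0,0,0],[43,0,-38,0,0,0],[43,0,-38,0,0,0],[43,0,-38,0,0,0],[43,0,-38,0,0,0],[43,0,-38,0,0,0]]]'; python3 -m inch '[[[43,0,-38,0,0,0],[43,0,-38,0,0,0],[0,0,0,0,0.186,0],[0,0,0,0,0.186,0],[0,0,0,0,0.186,0],[0,0,0,0,0.186,0],[0,0,0,0,0.186,0],[0,0,0,0,0.186,0]]]'
python3 -m inch '[[[0,30,0,0,0,0],[0,30,0,0,0,0],[0,10,0,0,0,0],[0,0,0,0,0,0],[0,0,0,0,0,0]]]'
python3 - <<'E'
from h import *
s=monitor.read_state(); print(s["q"],s["tool_pos"],R.from_rotvec(s["orientation"]).as_matrix().round(3))
w=optics.read_camera("wrist");cv2.imwrite("pics/w1.png",w["image"])
M=R.from_rotvec(w["rvec"]).as_matrix(); print((-M.T@w["tvec"]).round(4))
print(proj(w,(.49,.157,.1),True))
E
```

```text
t: 1.4
tool_pos: [0.4196, 0.1729, 0.227]
orientation: [-1.556, 0.247, -0.248]
force: [0.2, 0.2, 0.0]
opening: 0.0932
t: 2.4
tool_pos: [0.4771, 0.0756, 0.2268]
orientation: [-1.269, 1.111, -1.111]
force: [-0.7, 0.4, 0.7]
opening: 0.0928
t: 3.02
tool_pos: [0.4779, 0.0756, 0.1581]
orientation: [-1.27, 1.105, -1.107]
force: [0.7, 0.3, 0.2]
opening: 0.0929
[ 5.09331853e-02 -1.47462116e-01  1.89069444e+00 -3.33719763e-05
  1.39630747e+00 -8.80716087e-02] [0.47792065 0.07561742 0.15809766] [[ 0.139  0.002  0.99 ]
 [-0.99   0.     0.139]
 [ 0.    -1.     0.002]]
[0.4684 0.1559 0.3153]
[352.5380898  114.88794296]
```

View pics/w1.png

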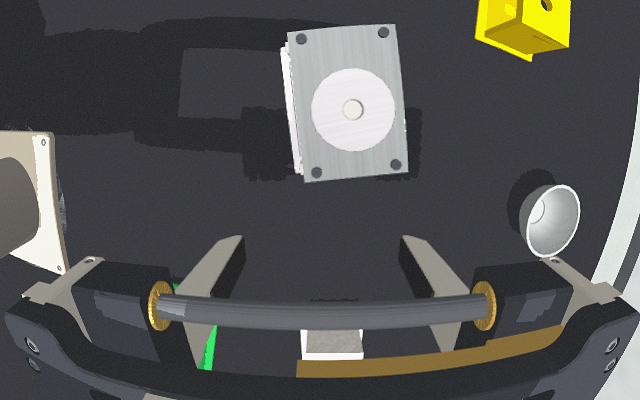

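```bash
python3 - <<'E'
from h import *
w=optics.read_camera("wrist");crop(w,"w1c.png",300,60,110,90,6.5)
E
```

```text
(no output)
```

View pics/w1c.png

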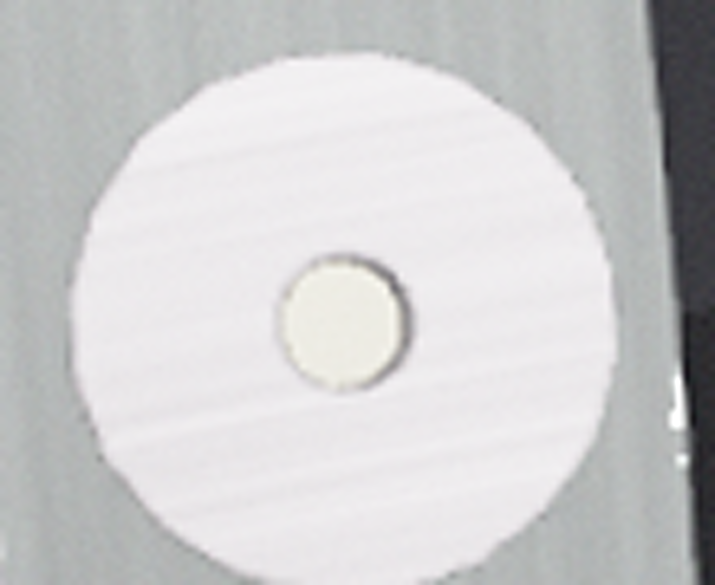

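```bash
python3 - <<'E'
from h import *
w=optics.read_camera("wrist");print("hole",onz(w,352.8,109.3,.1,True))
s=monitor.read_state(); print("tcp px",proj(w,s["tool_pos"],True))
for n,u,v in [("a",301,39),("b",383,32),("c",396,164),("d",316,173)]: print(n,onz(w,u,v,.088,True).round(4))
E
python3 -m inch '[[[52,-20,-3,0,0,0],[52,-20,-3,0,0,0],[52,0,-3,0,0,0],[52,0,-3,0,0,0],[52,0,-3,0,0,0],[52,0,-3,0,0,0],[48,0,-2,0,0,0],[0,0,0,0,0,0]]]'
python3 -m inch '[[[0,0,0,0,0,0],[0,0,0,0,0,0]]]'
python3 - <<'E'
from h import *
w=optics.read_camera("wrist");cv2.imwrite("pics/w2.png",w["image"])
crop(w,"w2c.png",300,60,110,90,6.5)
E
```

```text
hole [0.48964015 0.16088427 0.1       ]
tcp px [318.11306922 258.73616894]
a [0.4464 0.208  0.088 ]
b [0.5047 0.2232 0.088 ]
c [0.5297 0.126  0.088 ]
d [0.4708 0.1104 0.088 ]
t: 4.18
tool_pos: [0.5069, -0.287, 0.1969]
orientation: [-1.271, 1.108, -1.11]
force: [0.5, 1.0, 0.4]
opening: 0.0927
t: 4.42
tool_pos: [0.5073, -0.2826, 0.1969]
orientation: [-1.272, 1.105, -1.105]
force: [-0.1, -0.7, 0.6]
opening: 0.0927
```

View pics/w2.png

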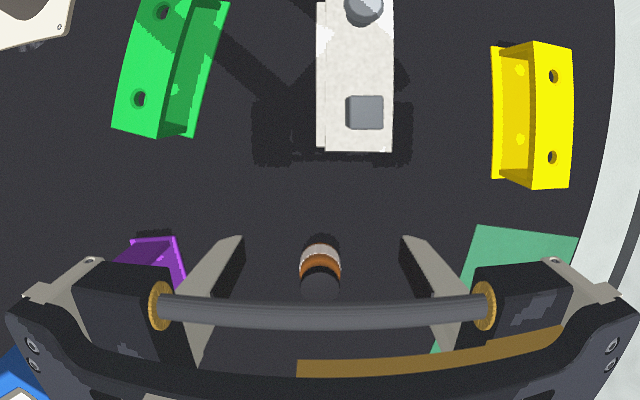

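The rod handle is at about (365,112), aligned with the image, and the tamper is at (363,8).

```bash
python3 - <<'E'
from h import *
w=optics.read_camera("wrist");crop(w,"w2d.png",310,0,100,160,3.7)
crop(w,"w2e.png",325,80,80,80,7.5)
E
```

```text
(no output)
```

View pics/w2e.png

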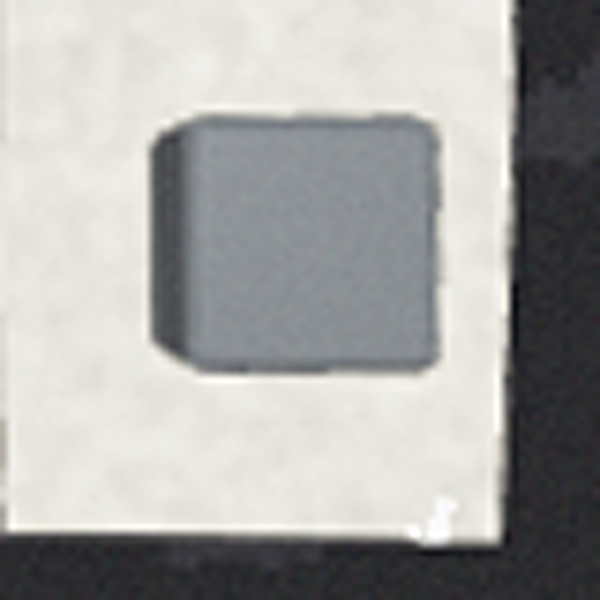

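View pics/w2d.png

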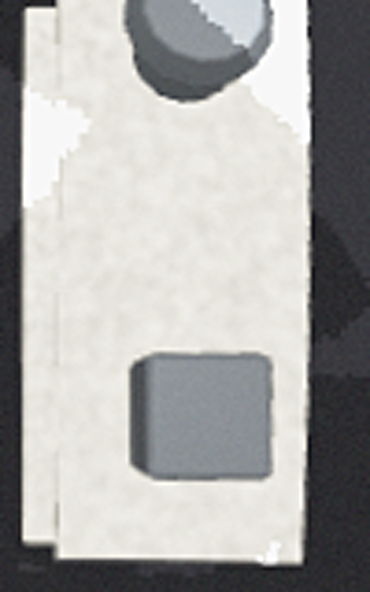

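```bash
python3 - <<'E'
from h import *
w=optics.read_camera("wrist")
f=lambda u,v:(325+(u+.5)/7.5-.5,80+(v+.5)/7.5-.5)
g=lambda u,v:(310+(u+.5)/3.7-.5,(v+.5)/3.7-.5)
P=[onz(w,*f(u,v),.125,True) for u,v in [(190,118),(436,118),(440,370),(188,368)]]
c=np.mean(P,0);print("handle",c.round(4))
for i in range(4): d=P[(i+1)%4]-P[i];print(np.linalg.norm(d).round(4),np.degrees(np.arctan2(d[1],d[0])).round(2))
BL=onz(w,*g(57,558),.08,True);BR=onz(w,*g(303,563),.08,True);TL=onz(w,*g(57,0),.08,True);TR=onz(w,*g(310,0),.08,True)
print(BL,BR,TL,TR)
for a,b in((BL,BR),(BL,TL),(BR,TR)): d=b-a;print(np.linalg.norm(d).round(4),np.degrees(np.arctan2(d[1],d[0])).round(2))
y=(TR-BR);y/=np.linalg.norm(y);print("holeA est",(BL+BR)/2+y*.035)
s=monitor.read_state();T=R.from_rotvec(s["orientation"]).as_matrix();print(s["tool_pos"],T.round(3))
gp=np.array([c[0],c[1],.108]); tcp=gp+T[:,1]*.011
print("shift mm",T.T@(tcp-s["tool_pos"])*1e3)
E
```

```text
handle [ 0.5305 -0.1973  0.125 ]
0.0243 9.9
0.0252 -79.96
0.0252 -171.13
0.0248 98.07
[ 0.50568299 -0.23589775  0.08      ] [ 0.56528344 -0.2279444   0.08      ] [ 0.48634361 -0.09899564  0.08      ] [ 0.54668067 -0.08703056  0.08      ]
0.0601 7.6
0.1383 98.04
0.1421 97.52
holeA est [ 0.53090243 -0.19722214  0.08      ]
[ 0.50738078 -0.28274061  0.19693605] [[ 0.14  0.    0.99]
 [-0.99 -0.    0.14]
 [ 0.   -1.    0.  ]]
shift mm [-81.34795252  99.93224116  34.82301599]
```

```bash
python3 -m inch '[[[-41,0,17,0,0,0],[-40,0,18,0,0,0],[0,0,0,0,0,0],[0,30,0,0,0,0],[0,40,0,0,0,0],[0,20,0,0,0,0],[0,10,0,0,0,0],[0,0,0,0,0,0]]]'
python3 - <<'E'
from h import *
s=monitor.read_state();print(s["tool_pos"],s["force"])
w=optics.read_camera("wrist");cv2.imwrite("pics/w3.png",w["image"])
E
```

```text
t: 5.58
tool_pos: [0.5306, -0.1989, 0.0968]
orientation: [-1.272, 1.106, -1.106]
force: [0.1, 0.2, -1.0]
opening: 0.0929
[ 0.53056122 -0.19888318  0.09679074] [ 0.08152102  0.24492477 -1.01979904]
```

View pics/w3.png

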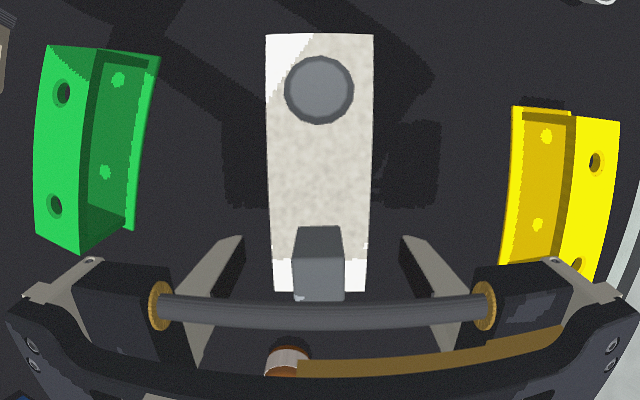

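The handle, at (319,270), sits midway between the fingers, so I'll grip.

```bash
python3 -m inch '[[[0,0,0,0,0,0],[0,0,0,0,0,0],[0,0,0,0,0,0],[0,0,0,0,0,0],[0,0,0,0,0,0],[0,0,0,0,0,0]]]' 15 45
python3 -m inch '[[[0,0,0,0,0,0],[0,0,0,0,0,0]]]'
python3 -c "
from h import *
s=monitor.read_state();print(s['tool_pos'],s['force'],s['wrist_torque'],s['opening'])"
```

```text
t: 6.38
tool_pos: [0.5306, -0.1986, 0.0966]
orientation: [-1.272, 1.106, -1.106]
force: [0.6, -0.1, 0.0]
opening: 0.0378
t: 6.62
tool_pos: [0.5304, -0.1986, 0.0966]
orientation: [-1.272, 1.106, -1.106]
force: [-1.2, -0.3, -0.1]
opening: 0.0262
[ 0.53042352 -0.19862138  0.0965681 ] [-1.20371451 -0.31308653 -0.13270157] [0.00583847 0.17720325 0.03541689] 0.026150361804816544
```

```bash
python3 -m inch '[[[0,-10,0,0,0,0],[0,-20,0,0,0,0],[0,-40,0,0,0,0],[0,-40,0,0,0,0],[0,-20,0,0,0,0],[0,0,0,0,0,0],[0,0,0,0,0,0]]]'
python3 - <<'E'
from h import *
s=monitor.read_state();print(s["tool_pos"],s["force"],s["opening"]); T=R.from_rotvec(s["orientation"]).as_matrix()
w=optics.read_camera("wrist");cv2.imwrite("pics/w4.png",w["image"])
c=optics.read_camera("scene");crop(c,"s4.png",230,100,120,170,3.5)
print(T.T@(np.array([.4896,.1609,.2266])-s["tool_pos"])*1e3)
E
```

```text
t: 7.5
tool_pos: [0.5298, -0.1983, 0.2249]
orientation: [-1.272, 1.108, -1.104]
force: [-0.3, -0.0, -2.2]
opening: 0.0258
[ 0.52982396 -0.19829332  0.22493916] [-2.77596245e-01 -1.14189328e-03 -2.23251702e+00] 0.02580439409167758
[-361.3042869    -1.20784589    9.91555202]
```

View pics/w4.png

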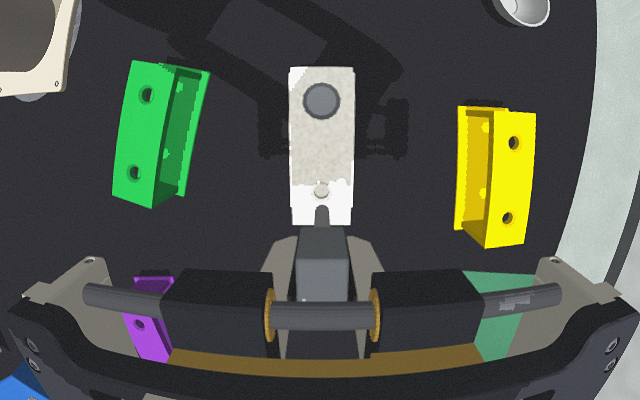

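View pics/s4.png

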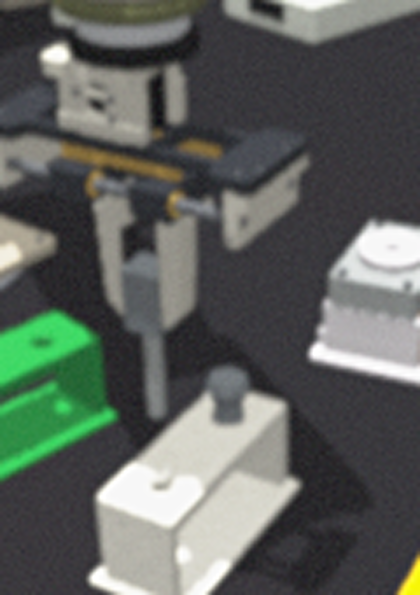

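```bash
python3 - <<'E'
from h import *
w=optics.read_camera("wrist");crop(w,"w4c.png",270,165,100,90,7)
s=monitor.read_state();T=R.from_rotvec(s["orientation"]).as_matrix()
for dx in (-3,-1.6,0,2):
    p=s["tool_pos"]+T@np.array([dx*1e-3,.0866,0]);print(dx,proj(w,p,True),p)
E
```

```text
-3 [319.55891294 207.72790844] [ 0.5289575  -0.19513658  0.13796488]
-1.6 [319.56301541 209.33996602] [ 0.52915145 -0.19652308  0.13796236]
0 [319.56773493 211.17565395] [ 0.5293731  -0.19810765  0.13795948]
2 [319.57367962 213.46014104] [ 0.52965016 -0.20008836  0.13795588]
```

View pics/w4c.png

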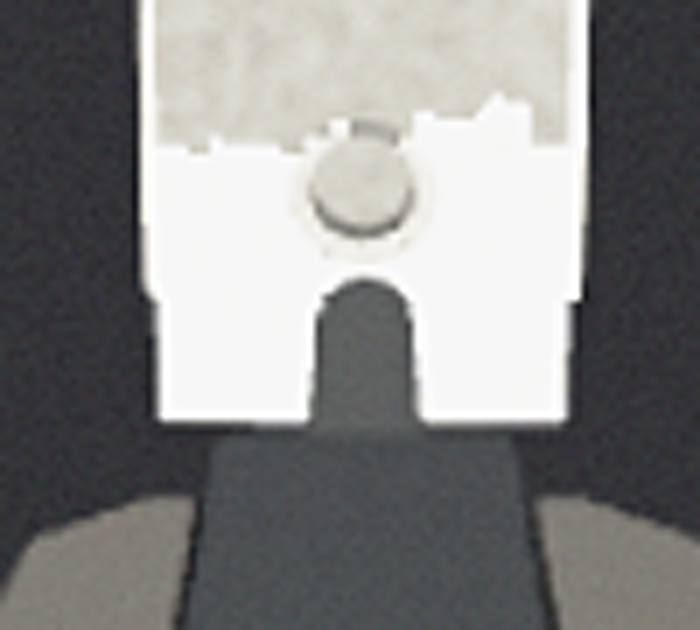

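```bash
python3 -m inch '[[[-45,0,1,0,0,0],[-45,0,1,0,0,0],[-45,0,1,0,0,0],[-45,0,1,0,0,0],[-45,0,1,0,0,0],[-45,0,1,0,0,0],[-45,0,2,0,0,0],[-44,0,2,0,0,0]]]'
python3 -m inch '[[[0,0,0,0,0,0],[0,10,0,0,0,0],[0,0,0,0,0,0],[0,0,0,0,0,0]]]'
python3 - <<'E'
from h import *
s=monitor.read_state();print(s["tool_pos"],s["force"],s["opening"])
w=optics.read_camera("wrist");crop(w,"w5.png",250,120,150,120,5)
cv2.imwrite("pics/w5f.png",w["image"])
T=R.from_rotvec(s["orientation"]).as_matrix()
print(T.round(4),proj(w,[.4896,.1609,.1],True),proj(w,s["tool_pos"]+T@np.array([-.0018,.0866,0]),True))
E
```

```text
t: 8.65
tool_pos: [0.4899, 0.1596, 0.2255]
orientation: [-1.273, 1.107, -1.106]
force: [1.0, -0.2, -1.9]
opening: 0.0257
t: 9.15
tool_pos: [0.4907, 0.1573, 0.2162]
orientation: [-1.272, 1.108, -1.107]
force: [-0.4, -0.8, -1.7]
opening: 0.0259
[0.49071933 0.15727317 0.21624846] [-0.35880473 -0.81740483 -1.68204724] 0.02588035260856905
[[ 1.371e-01 -7.000e-04  9.906e-01]
 [-9.906e-01 -3.000e-04  1.371e-01]
 [ 2.000e-04 -1.000e+00 -7.000e-04]] [319.12426005 196.92658448] [319.47075619 208.93159574]
```

View pics/w5.png

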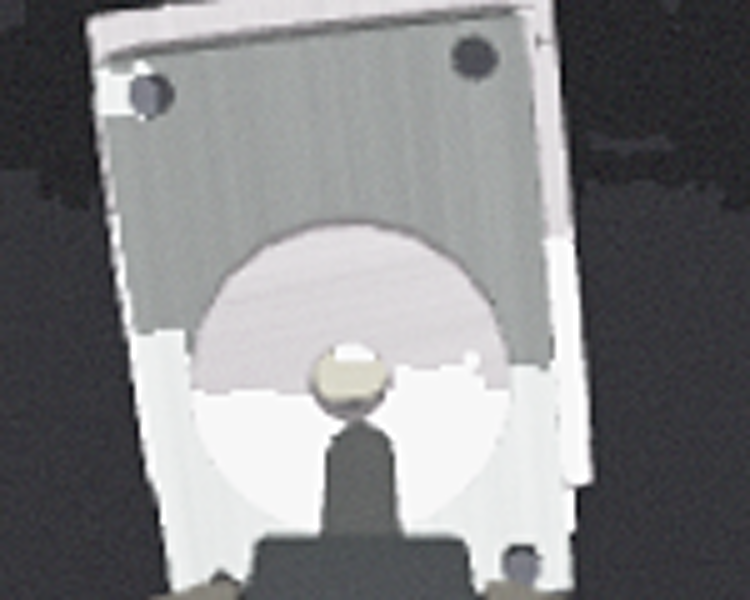

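```bash
python3 - <<'E'
from h import *
s=monitor.read_state();T=R.from_rotvec(s["orientation"]).as_matrix()
w=optics.read_camera("wrist")
h=onz(w,320.1,196.0,.1,True);f=onz(w,321.8,208.2,s["tool_pos"][2]-.0866,True)
print(h,f,T.T@(h-f)*1e3)
E
```

```text
[0.49060612 0.16199359 0.1       ] [0.49244951 0.16010095 0.12995469] [-2.12934403 29.95483801 -1.56110634]
```

```bash
python3 -m inch '[[[-2,5,-1.5,0,0,0],[0,10,0,0,0,0],[0,8,0,0,0,0],[0,0,0,0,0,0],[0,0,0,0,0,0]]]'
python3 - <<'E'
from h import *
s=monitor.read_state();print(s["tool_pos"],s["force"],s["opening"])
w=optics.read_camera("wrist");crop(w,"w6.png",280,150,80,80,7)
T=R.from_rotvec(s["orientation"]).as_matrix()
print(proj(w,s["tool_pos"]+T@np.array([-.0018,.0866,0]),True),proj(w,s["tool_pos"]+T@np.array([-.0058,.0866,0]),True))
E
```

```text
t: 9.88
tool_pos: [0.489, 0.1601, 0.1937]
orientation: [-1.272, 1.106, -1.106]
force: [0.6, -0.5, -0.7]
opening: 0.0258
[0.48897789 0.16009376 0.19365313] [ 0.6339788  -0.45915057 -0.69628559] 0.025750827966348058
[319.47769274 208.93989416] [319.46544314 204.31963405]
```

View pics/w6.png

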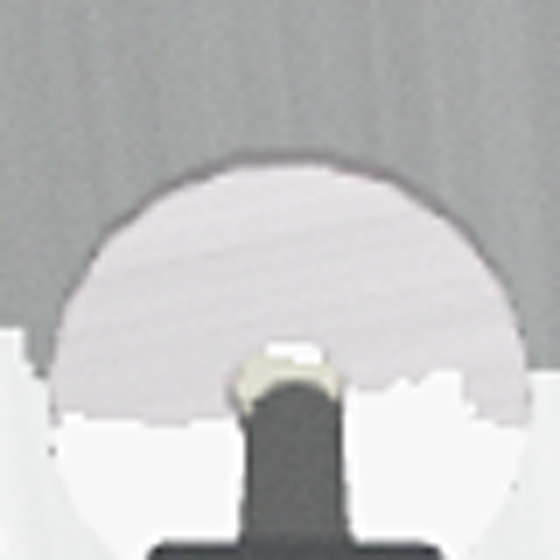

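```bash
python3 - <<'E'
from h import *
s=monitor.read_state();T=R.from_rotvec(s["orientation"]).as_matrix()
w=optics.read_camera("wrist")
h=onz(w,280+287.5/7-.5,150+340.5/7-.5,.1,True)+T[:,0]*.007;f=onz(w,280+293/7-.5,150+380/7-.5,s["tool_pos"][2]-.0866,True)+T[:,0]*.004
print(h,f,T.T@(h-f)*1e3)
E
```

```text
[0.48977017 0.16223721 0.10000005] [0.49039731 0.16257875 0.10728619] [ 0.25124983  7.28587466 -0.67126311]
```

```bash
python3 -m inch '[[[0.2,1,-0.6,0,0,0],[0,3,0,0,0,0],[0,2,0,0,0,0],[0,1,0,0,0,0],[0,1,0,0,0,0],[0,1,0,0,0,0],[0,0,0,0,0,0]]]'
```

```text
t: 10.85
tool_pos: [0.4883, 0.1598, 0.1846]
orientation: [-1.272, 1.106, -1.106]
force: [-0.1, 0.1, -1.6]
opening: 0.0257
```

```bash
python3 -m inch '[[[0,1,0,0,0,0],[0,1,0,0,0,0],[0,1,0,0,0,0],[0,0,0,0,0,0]]]';python3 -m inch '[[[0,1,0,0,0,0],[0,1,0,0,0,0],[0,1,0,0,0,0],[0,1,0,0,0,0],[0,0,0,0,0,0]]]'
```

```text
t: 11.35
tool_pos: [0.4883, 0.1598, 0.1815]
orientation: [-1.272, 1.106, -1.106]
force: [-0.2, 0.0, -2.3]
opening: 0.0257
t: 11.98
tool_pos: [0.4883, 0.1597, 0.1775]
orientation: [-1.272, 1.106, -1.106]
force: [-0.1, -0.3, -1.1]
opening: 0.0255
```

```bash
python3 -m inch '[[[0,2,0,0,0,0],[0,2,0,0,0,0],[0,2,0,0,0,0],[0,2,0,0,0,0],[0,2,0,0,0,0],[0,0,0,0,0,0]]]';python3 -m inch '[[[0,1,0,0,0,0],[0,1,0,0,0,0],[0,1,0,0,0,0],[0,0,0,0,0,0]]]'
```

```text
t: 12.72
tool_pos: [0.4883, 0.1597, 0.1674]
orientation: [-1.272, 1.106, -1.106]
force: [0.6, -0.6, -1.1]
opening: 0.0258
t: 13.22
tool_pos: [0.4883, 0.1598, 0.1645]
orientation: [-1.272, 1.106, -1.106]
force: [-0.9, -0.7, -1.5]
opening: 0.0254
```

```bash
for i in 1 2 3; do python3 -m inch '[[[0,1,0,0,0,0],[0,1,0,0,0,0],[0,0,0,0,0,0]]]' | egrep 't:|pos|force'; done
```

```text
t: 13.6
tool_pos: [0.4883, 0.1597, 0.1625]
force: [0.7, 0.8, -0.5]
t: 13.98
tool_pos: [0.4883, 0.1598, 0.1605]
force: [-0.1, -0.7, -0.7]
t: 14.35
tool_pos: [0.4885, 0.1598, 0.159]
force: [-0.8, 0.1, 2.6]
```

```bash
for i in 1 2 3; do python3 -m inch '[[[0,0.7,0,0,0,0],[0,0.7,0,0,0,0],[0,0,0,0,0,0]]]' | egrep 't:|pos|force'; done
```

```text
t: 14.72
tool_pos: [0.4888, 0.1598, 0.1582]
force: [-2.2, -1.5, 7.0]
t: 15.1
tool_pos: [0.489, 0.1598, 0.157]
force: [-2.8, -1.9, 8.2]
t: 15.48
tool_pos: [0.489, 0.1597, 0.1556]
force: [-2.0, -1.6, 7.0]
```

```bash
for i in 1 2 ; do python3 -m inch '[[[0,0.8,0,0,0,0],[0,0.8,0,0,0,0],[0,0.8,0,0,0,0],[0,0.8,0,0,0,0]]]' | egrep 't:|pos|force'; done
python3 - <<'E'
from h import *
w=optics.read_camera("wrist");crop(w,"w7.png",250,130,150,120,5)
c=optics.read_camera("scene");crop(c,"s7.png",300,130,90,90,6)
E
```

```text
t: 15.98
tool_pos: [0.489, 0.1597, 0.1524]
force: [-1.9, -1.7, 7.2]
t: 16.48
tool_pos: [0.4889, 0.1593, 0.1485]
force: [0.7, -4.7, 4.7]
```

View pics/w7.png

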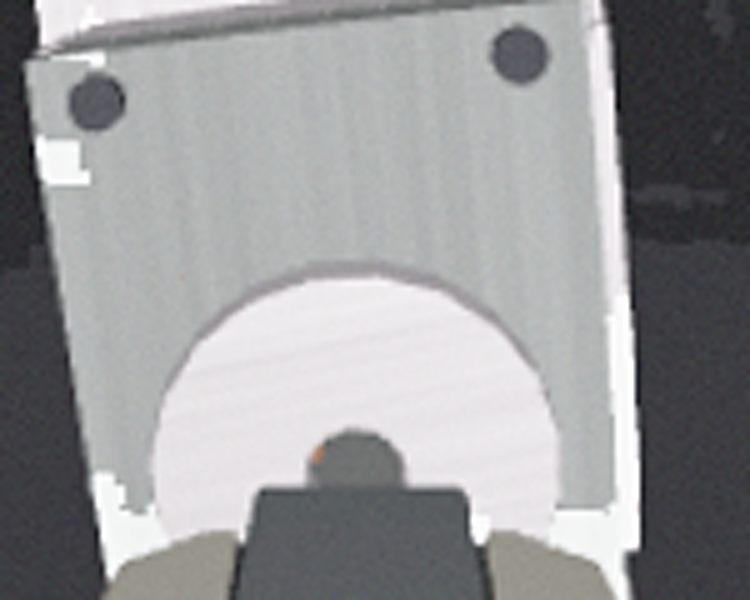

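View pics/s7.png

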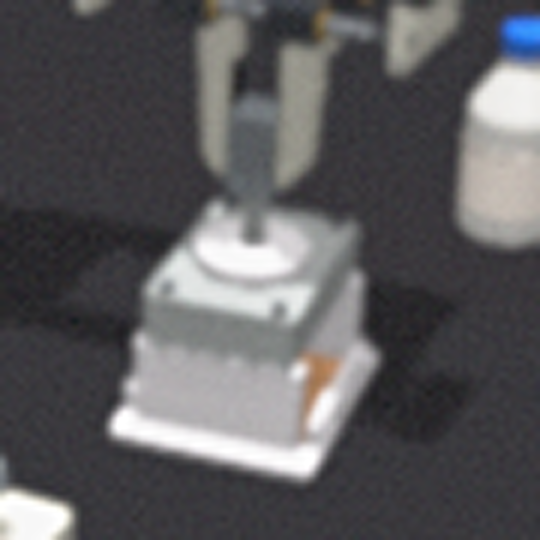

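```bash
for i in 1 2 ; do python3 -m inch '[[[0,0.8,0,0,0,0],[0,0.8,0,0,0,0],[0,0.8,0,0,0,0],[0,0.8,0,0,0,0],[0,0,0,0,0,0]]]' | egrep 't:|pos|force'; done
python3 - <<'E'
from h import *
w=optics.read_camera("wrist");crop(w,"w8.png",250,130,150,120,5)
c=optics.read_camera("top");crop(c,"t8.png",220,170,80,80,7)
E
```

```text
t: 17.2
tool_pos: [0.4876, 0.1602, 0.1439]
force: [-0.3, -0.4, -1.7]
t: 17.82
tool_pos: [0.4883, 0.1598, 0.1416]
force: [0.2, 0.4, -1.7]
```

View pics/w8.png

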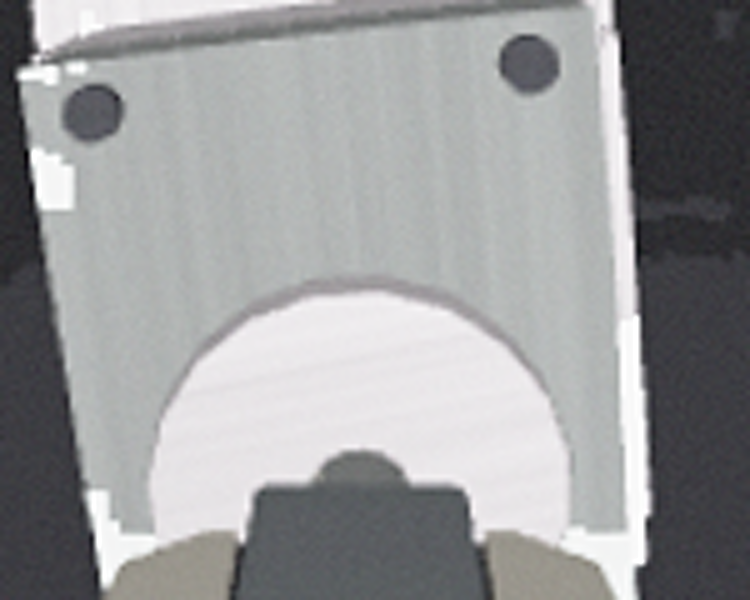

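View pics/t8.png

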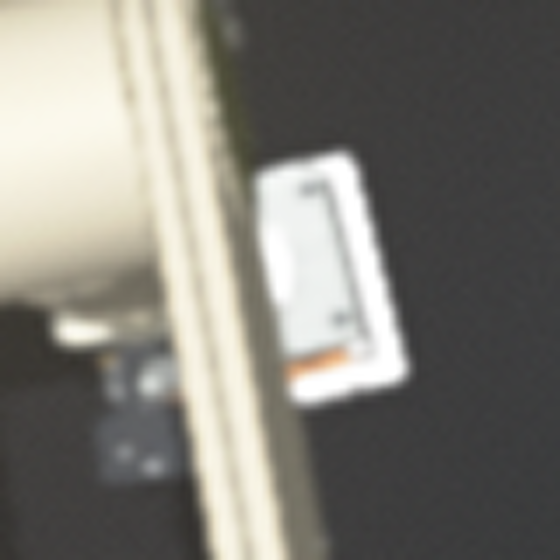

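```bash
python3 -m inch '[[[0,1,0,0,0,0],[0,1,0,0,0,0],[0,0,0,0,0,0],[0,0,0,0,0,0]]]' | egrep 't:|pos|force';  python3 -m inch '[[[0,-3,0,0,0,0],[0,-6,0,0,0,0],[0,-8,0,0,0,0],[0,-8,0,0,0,0],[0,-10,0,0,0,0],[0,-10,0,0,0,0],[0,-10,0,0,0,0],[0,-10,0,0,0,0]]]' | egrep 't:|pos|force'
python3 -m inch '[[[0,-12,0,0,0,0],[0,-10,0,0,0,0],[0,0,0,0,0,0],[0,0,0,0,0,0]]]' | egrep 't:|pos|force'
python3 - <<'E'
from h import *
w=optics.read_camera("wrist");crop(w,"w9.png",250,130,150,120,5)
c=optics.read_camera("scene");crop(c,"s9.png",290,80,100,130,4.5)
E
```

```text
t: 18.42
tool_pos: [0.4884, 0.1598, 0.1396]
force: [0.2, -0.1, -1.3]
t: 19.42
tool_pos: [0.4884, 0.1598, 0.2054]
force: [1.1, 0.3, -1.2]
t: 19.92
tool_pos: [0.4882, 0.1597, 0.2263]
force: [0.0, 0.1, -1.6]
```

View pics/w9.png

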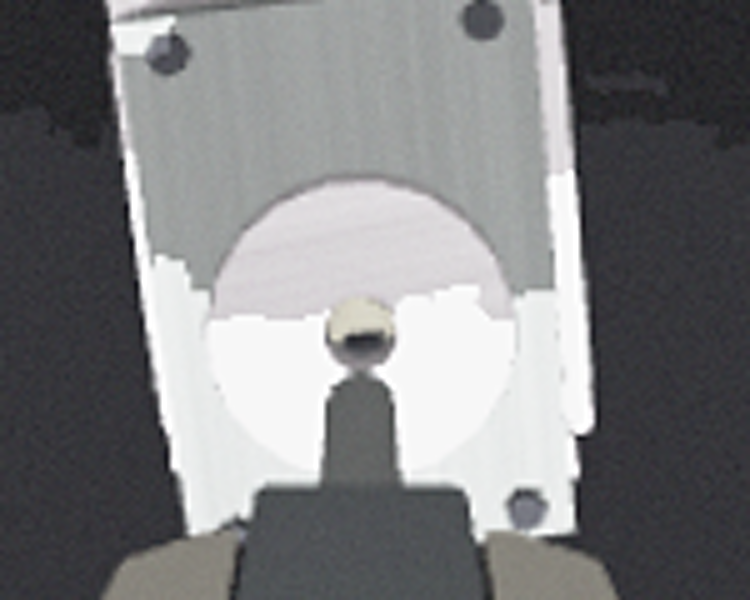

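View pics/s9.png

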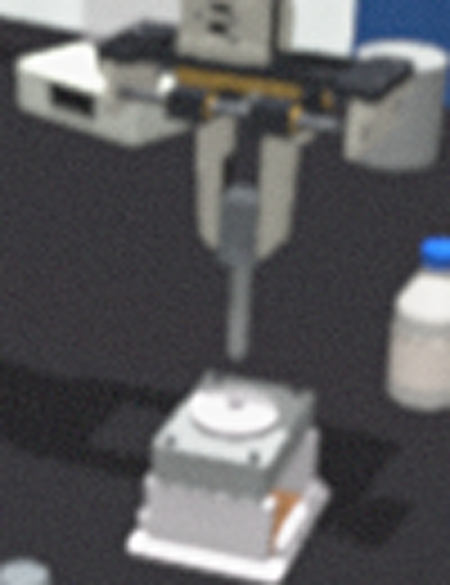

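```bash
python3 -m inch '[[[40,0,0,0,0,0],[40,0,-2,0,0,0],[0,0,0,0,0,0],[0,0,0,0,0,0]]]' | egrep 't:|pos|force'
python3 - <<'E'
from h import *
w=optics.read_camera("wrist");crop(w,"w10.png",300,60,110,110,5.4)
c=optics.read_camera("scene");crop(c,"s10.png",315,155,50,55,10)
E
```

```text
t: 20.52
tool_pos: [0.4973, 0.0805, 0.2263]
force: [0.5, 0.5, 0.2]
```

View pics/w10.png

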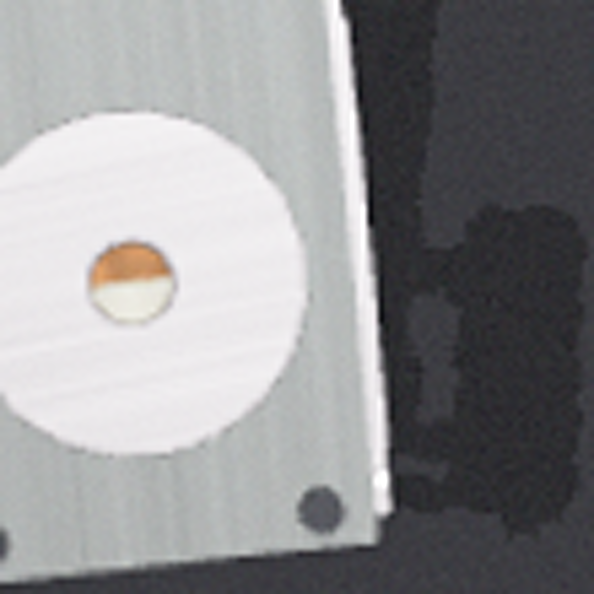

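View pics/s10.png

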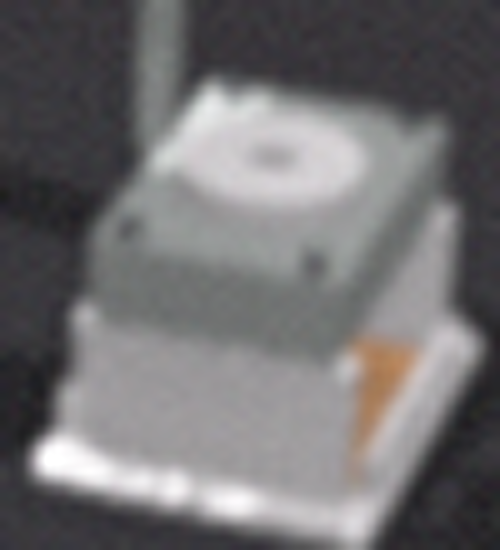

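Through the hole at (324,112) I can see cork and part of the puck, so it's in the tray. Next, back to the rack.

```bash
python3 -m inch '[[[45,0,-1,0,0,0],[45,0,-1,0,0,0],[45,0,-1,0,0,0],[45,0,-1,0,0,0],[45,0,-1,0,0,0],[40,0,-1,0,0,0],[16,0,0,0,0,0],[0,0,0,0,0,0]]]' | egrep 't:|pos|force'
python3 -m inch '[[[0,10,0,0,0,0],[0,20,0,0,0,0],[0,18,0,0,0,0],[0,0,0,0,0,0],[0,0,0,0,0,0]]]' | egrep 't:|pos|force'
python3 - <<'E'
from h import *
s=monitor.read_state();T=R.from_rotvec(s["orientation"]).as_matrix();print(s["tool_pos"],T.T@(np.array([.5304,-.1986,.0966])-s["tool_pos"])*1e3, T.round(3))
w=optics.read_camera("wrist");crop(w,"w11.png",270,150,100,90,7)
E
```

```text
t: 21.62
tool_pos: [0.5306, -0.1986, 0.2263]
force: [-0.3, -0.3, -1.9]
t: 22.25
tool_pos: [0.5305, -0.1987, 0.1787]
force: [0.5, 0.1, -0.3]
[ 0.53051888 -0.19873294  0.17866028] [-0.14074973 82.06030403 -0.0938287 ] [[ 0.139 -0.     0.99 ]
 [-0.99   0.     0.139]
 [-0.    -1.    -0.   ]]
```

View pics/w11.png

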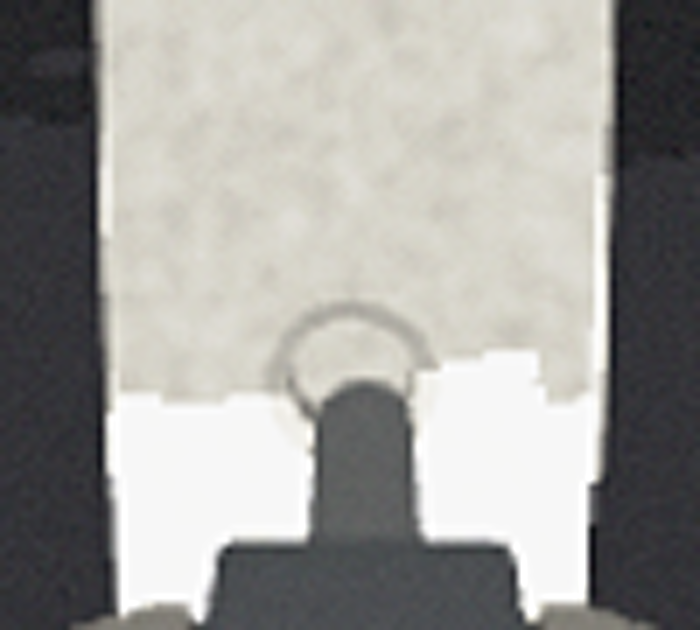

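```bash
python3 - <<'E'
from h import *
s=monitor.read_state();T=R.from_rotvec(s["orientation"]).as_matrix()
w=optics.read_camera("wrist")
g=lambda u,v:(270+(u+.5)/7-.5,150+(v+.5)/7-.5)
h=onz(w,*g(353,299),.08,True)+T[:,0]*.011;f=onz(w,*g(364,380),s["tool_pos"][2]-.0866,True)+T[:,0]*.004
l=onz(w,*g(268,372),.08,True);r=onz(w,*g(438,372),.08,True)
print(h,f,T.T@(h-f)*1e3,np.linalg.norm(l-r))
E
```

```text
[ 0.53105042 -0.19724748  0.08000534] [ 0.53231157 -0.19656349  0.09262604] [ 0.49649665 12.61998002 -1.35277348] 0.02101592266167966
```

```bash
python3 -m inch '[[[0.3,4,-1,0,0,0],[0,5,0,0,0,0],[0,3,0,0,0,0],[0,2,0,0,0,0],[0,2,0,0,0,0],[0,0,0,0,0,0]]]' | egrep 't:|pos|force'; python3 -m inch '[[[0,2,0,0,0,0],[0,2,0,0,0,0],[0,2,0,0,0,0],[0,2,0,0,0,0],[0,0,0,0,0,0]]]' | egrep 't:|pos|force'
```

```text
t: 23.1
tool_pos: [0.5294, -0.1992, 0.1625]
force: [0.5, 0.4, -1.0]
t: 23.72
tool_pos: [0.5294, -0.1992, 0.1544]
force: [0.5, -0.9, -2.8]
```

```bash
python3 -m inch '[[[0,5,0,0,0,0],[0,6,0,0,0,0],[0,6,0,0,0,0],[0,6,0,0,0,0],[0,6,0,0,0,0],[0,6,0,0,0,0],[0,0,0,0,0,0]]]' | egrep 't:|pos|force'; python3 -m inch '[[[0,5,0,0,0,0],[0,5,0,0,0,0],[0,4,0,0,0,0],[0,3,0,0,0,0],[0,2,0,0,0,0],[0,0,0,0,0,0]]]' | egrep 't:|pos|force'
```

```text
t: 24.6
tool_pos: [0.5291, -0.1991, 0.1189]
force: [0.0, -0.1, -1.3]
t: 25.35
tool_pos: [0.5294, -0.1992, 0.1005]
force: [-0.3, 0.8, -2.6]
```

```bash
python3 -m inch '[[[0,1,0,0,0,0],[0,1,0,0,0,0],[0,0.7,0,0,0,0],[0,0.7,0,0,0,0],[0,0,0,0,0,0]]]' | egrep 't:|pos|force'; python3 -m inch '[[[0,0.5,0,0,0,0],[0,0.5,0,0,0,0],[0,0,0,0,0,0]]]' | egrep 't:|pos|force'
```

```text
t: 25.98
tool_pos: [0.5295, -0.1993, 0.0972]
force: [-0.6, 0.2, -1.6]
t: 26.35
tool_pos: [0.5296, -0.1993, 0.0966]
force: [-1.2, 0.8, 2.0]
```

Seated: it touched at z 0.0966, the same height as at pick-up. Now I'll release.

```bash
python3 -m inch '[[[0,0,0,0,0,0],[0,0,0,0,0,0],[0,0,0,0,0,0],[0,0,0,0,0,0],[0,0,0,0,0,0],[0,0,0,0,0,0]]]' 80 | egrep 't:|pos|force|open';python3 -m inch '[[[0,-5,0,0,0,0],[0,-20,0,0,0,0],[0,-40,0,0,0,0],[0,-40,0,0,0,0],[40,0,-16,0,0,0],[40,0,-16,0,0,0],[0,0,0,0,0,0],[0,0,0,0,0,0]]]' | egrep 't:|pos|force|open'
python3 - <<'E'
from h import *
w=optics.read_camera("wrist");crop(w,"w12.png",300,0,110,160,3.7)
c=optics.read_camera("scene");crop(c,"s12.png",245,150,125,125,4.6)
E
```

```text
t: 27.1
tool_pos: [0.5295, -0.1993, 0.0962]
force: [-0.4, -0.7, -0.5]
opening: 0.0786
t: 28.1
tool_pos: [0.5092, -0.2828, 0.2023]
force: [0.3, 0.3, -0.1]
opening: 0.0801
```

View pics/w12.png

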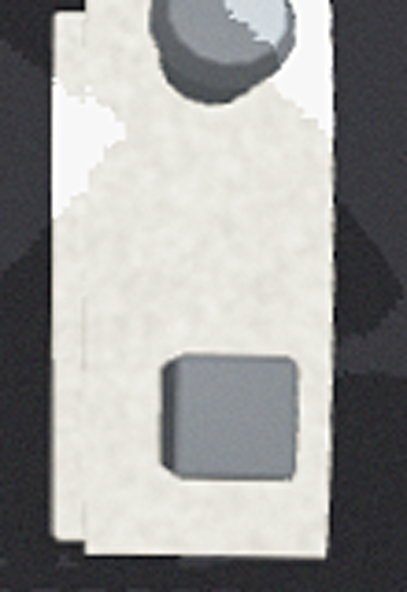

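View pics/s12.png

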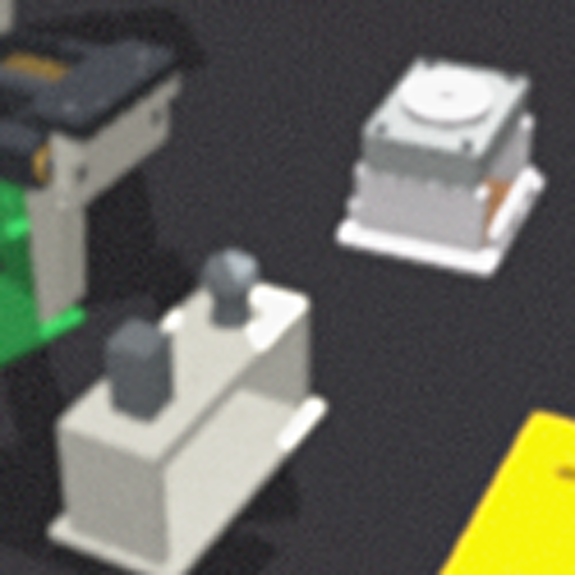

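The rod is upright and seated in its hole, with the handle at about (362,112), and the robot is clear of everything. I'll hand the job in.

```bash
python3 -c "
from plant import robot
print(robot.close_job())"
```

```text
the job is handed in; nothing more can be done
None
```

I pushed the puck out of the mould into the catch tray, hung the ejector rod back in the rack, and handed the job in at about 28 s of the 72 s allowed. The system reports no verdict.

**Guide hole:** I found it with the wrist camera about 6.3 mm off the stand's axis. The rod's foot went in without noticeable contact force.

**Pushing the puck:** the wrist force read at most about 8 N upward (roughly 10 N of push), well under the limits, then fell to zero. I went on to a foot height of about 53 mm, some 5 mm past the drop level.

**Puck:** after drawing the rod out, I could see cork and part of the puck through the guide hole. The puck is down, probably on its side or leaning. I could not see its resting position directly, nor confirm that it stayed still.

**Rod:** it met the rack at the same gripper height as when I picked it up (96.6 mm). In the last pictures it stands upright with its handle down on the rack.

**Other items:** the tamper looks unmoved in the last pictures. I did not re-measure the bottle, jar and bowl, but the arm stayed well clear of them.

**Disagreement:** the wrist camera placed the rod's foot 1 to 2 mm to one side of where the gripper pose put it. I corrected for this by comparing foot and hole in the same picture.

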